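# Shift the bench shaker's gated motion selector into the ring slot

### The job

The bench shaker is parked: its upright selector lever stands in the single parking slot in the middle of the gate. With the fingertips or the outside of the fingers, gently push the lever out of that slot, along the cross channel and fully home into the corner slot that has the raised ring beyond its end, entering no other corner slot on the way. Only push the lever, do not grip it or pull it up, and leave the bottle, tube rack and little jar where they stand.

Things in the scene. Friction and masses are not known exactly. Their poses are not given: they have to be found in the camera images.
- shaker: White bench shaker, fixed; place and heading vary. Origin at bench level under the centre of its selector gate; z up, x along the slots away from the robot, y along the cross channel to the left. Housing: x within +-100 mm, y -100 to 340. On its left (y over 170 mm) a shaking platform with a clamped blue tube rack, 168 mm high.
- gate_centre (a point): Middle of the gate plate's top: aluminium, 180 by 188 mm, 74 mm above the bench, with dark slots 14 mm wide. Cross channel along shaker y, lever axis from y = -38 to +38 mm. From its ends (y = +-36) four corner slots run to +x and -x; from its middle one parking slot runs to -x only. Lever axis at a slot's end: x = +-34 mm.
- lever_base (a point): On the lever's axis at gate height (74 mm). Lever: 10 mm steel stem with a black knob, 26 mm in diameter, from 94 to 130 mm above the bench. Always upright; slides flat in the gate with 2 mm of play either side and stays where left; pushing takes 2 to 4 N. It could be pulled up 12 mm against a 5 N spring: do not.
- lever: The same lever as a body; origin on its axis at bench level, axes as the shaker's.
- lever_grip (a point): On the lever's axis, at half the height of the knob (112 mm above the bench).
- lever_fore (a joint): Lever's position along the slots, m, along the shaker's x, 0 in the cross channel, +-0.034 fully home in a slot.
- lever_side (a joint): Lever's position along the cross channel, m, along the shaker's y: 0 at the parking slot, +-0.036 in line with the corner slots.
- ring_mark: Raised black ring (24 mm outside, 13 mm hole, 5 mm high) on the gate plate, beyond the end of the wanted slot; which corner varies. Its centre (x = +-60, y = +-36 mm from the gate's centre) is 26 mm from the axis of a lever fully home there. Beyond the other corner slots: a black bar (7 by 24), square (20 by 20) and cross (24). Origin: centre of underside.
- bottle: Reagent bottle with purple cap, 64 mm diameter, 130 mm high, loose on the bench to the right of the shaker. Origin: centre of its underside.
- tube_rack: Green tube rack with capped tubes, 70 by 160 mm, 82 mm high, loose on the bench to the right of the shaker. Origin: centre of its underside.
- jar: Small amber jar, 32 mm diameter, 48 mm high, loose on the shaker's housing between gate and platform (72 mm above the bench). Origin: centre of its underside.

How it is judged (in metres and radians):
On the way, in this order (a step that is already met when the one before it is completed fails the run):
1. the lever is out of the parking slot, in the cross channel (value of joint lever_fore above -0.007 m), for 0.02 s.
2. the lever is at the end of the cross channel ((value of joint lever_side above 0.029 m or value of joint lever_side below -0.029 m)), for 0.02 s.
At the end, for the whole second after the job is handed in: The lever rests within 4 mm of the end of the ring slot (axis within 30 mm of the ring's centre), not pulled up by more than 3 mm, and the bottle, tube rack and jar stand upright within 15 mm of where they were (horizontal distance between lever_grip and ring_mark below 0.03 m and z of lever_grip in the frame of shaker below 0.115 m and velocity of joint lever_fore between -0.01 and 0.01 m/s and velocity of joint lever_side between -0.01 and 0.01 m/s and distance of each of bottle, tube_rack, jar from where it was at the start of the episode below 0.015 m and angle between each of bottle, tube_rack, jar's own z axis and vertical below 0.15 rad); the robot touches nothing.
It fails at once if the lever is pushed more than 15 mm into a corner slot other than the ring's ((value of joint lever_fore above 0.015 m or value of joint lever_fore below -0.015 m) and (value of joint lever_side above 0.025 m or value of joint lever_side below -0.025 m) and horizontal distance between lever_grip and ring_mark above 0.06 m).
It fails at once if the lever is pulled up by more than 3 mm (z of lever_grip in the frame of shaker above 0.115 m).
It fails at once if the fingers press on the lever with more than 30 N (gripped or forced) (contact force between the fingers and lever above 30 N).
It fails at once if the bottle, tube rack or jar is moved by more than 15 mm, lifted or tipped (distance of any of bottle, tube_rack, jar from where it was at the start of the episode above 0.015 m or angle between any of bottle, tube_rack, jar's own z axis and vertical above 0.3 rad).
It also fails if it takes over 51 s, if anything falls off the work surface, if the arm or the gripper's body presses on something with over 40 N, if the wrist force passes 120 N, or if a joint passes its speed limit or range.

### The arm

A 7-joint arm with a two-finger parallel gripper is mounted at the origin on the work surface. World frame = base frame: x ahead of the robot, y to its left, z up, the work surface at z = 0. Lengths are in mm, angles in rad, forces in N, time in s.
With the tool pointing down it reaches from about 425 to 1025 mm from the base axis. Payload 9.4 kg.
Tool frame: the origin (TCP) lies midway between the tips of the shut fingers; the grasp point (between the pads) lies 19 mm behind it; y points along the fingers, z is the direction in which the jaws open and shut, and the axes are right-handed (so a half turn about y gives the same grasp; the last joint's range is limited). The gripper opens to 93 mm and grips with 3 to 60 N. Pads are 15 mm wide; open, the fingers measure 128 mm over their backs; the gripper's body (75 mm by 188 mm) begins 65 mm behind the grasp point.
Start: joints at [1.219, 0.599, -0.003, 1.599, 0.002, 0.943, -0.08], TCP at [196.722, -697.8, 218.618] pointing down, gripper open.
Joint ranges: [-2.57, 2.57], [-0.35, 1.97], [-1.29, 1.29], [0.11, 2.56], [-1.05, 4.19], [0.11, 1.86], [-2.63, 2.63]. Speed limits (rad/s): [2.22, 2.22, 3.01, 3.01, 3.14, 3.14, 3.14].

### API

Orientations are given as a rotation vector (axis times angle).
In Python, from bench import manip gives the robot as it stands.
- The arm moves only by the tool jog_arm, never from a script. Its argument "targets" is a list of rows, each an object with "slide": the shift along the world's x, y, z in m, a list of three; "turn": the turn about the world's z in rad; "grip": the opening in per cent of the stroke, from 0 (shut) to 100 (fully open). In form: [{"slide": [tx, ty, tz], "turn": turn, "grip": grip}, ...]. A call has 1 to 20 rows; each row is the pose to reach, as a shift and turn from the pose commanded when the call began; what a row does not reach only later rows make up. A row lasts 1/12 s, in which the tool goes at most 41.7 mm and 7.16 degrees, less where a joint would pass 70% of its speed; a pose out of reach is approached as far as the arm can. A call with a gripper value outside its range is refused whole. The fingers move at their own pace and stop on an object; "grip_force" is the grip in N (left out, the last holds). Time passes only in rows, so rows that repeat a pose let the fingers close. It gives the time, the measured TCP pose, the force and the opening at its end, in the units of the state.
- manip.read_state(): the state, without advancing time (a new reading comes with each control period).
- manip.snapshot(name): name is "side" or "top"; returns the picture (384x512x3 uint8, blue, green, red); there is no depth.
- manip.camera_model(name): a dict with "fovy" (degrees; the focal length in pixels is half the picture's height over the tangent of half this angle, whatever the lens; pixels are square), "cx", "cy" (the principal point, pixels), "k1" (the pictures are not rectified: a ray, as slopes to the right and down, at radius r is drawn at 1 + k1 r^2 times it, then the intrinsics apply), "eye" and "rotation" of the camera in the world. Camera axes: x right, y up, looking along -z (the intrinsics and any distortion apply to the point x, -y, -z); pixel columns grow to the right and rows downward; lengths in mm; the calibration is good to about 2 mm. A picture is of the moment at which its call begins. camera_model takes no time and is no camera call.
- manip.close_job(): hands the job in, once; it reports no verdict.
The state is a dict: "clock": time; "q": joint angles; "joint_vel": joint speeds; "effort": joint torques, N m; "ee_pos": TCP position; "eef_rot": TCP orientation; "wrist_force": force on the tool from outside, world axes, zero at the start; "torque": the same for the moment, N m; "finger_gap": opening from 0.0 (shut) to 1.0 (fully open).
Only numpy, scipy, OpenCV 4.12 (cv2) and the standard library are available. Lean on these libraries where they do the work, as an engineer would, in place of code of your own. Each camera call takes 0.05 s, during which the arm holds its last target. There are 200 camera calls.

## Working session

There is one attempt and no reset: what is moved stays moved. The work goes in short steps, Python scripts to look and compute and a tool call to move; the robot and the scene stay as the last step left them, time stands still between calls to the robot, and variables do not carry over. Pictures are saved under pics/ and viewed, about 8 in all and at most 12, crops included, and the job is handed in when it is done.

Besides the shell and the picture viewer there is one more tool, called after "Call:" by a JSON object that holds its "api" and its "payload", one argument or row to a line. jog_arm: Moves the arm, as the interface text tells. Its arguments: {"type":"object","properties":{"targets":{"type":"array","items":{"type":"object","properties":{"slide":{"type":"array","items":{"type":"number"}},"turn":{"type":"number"},"grip":{"type":"number"}}}},"grip_force":{"type":"number"}},"required":["targets"]}

```bash
mkdir -p pics; cat > h.py <<'E'
import numpy as np, cv2
from bench import manip
def ray(m,u,v):
    f=192/np.tan(np.radians(m["fovy"])/2)
    x,y=(u-m["cx"])/f,(v-m["cy"])/f
    K=np.array([[f,0,m["cx"]],[0,f,m["cy"]],[0,0,1.]])
    p=cv2.undistortPoints(np.array([[[u,v]]],float),K,np.array([m["k1"],0,0,0.]))[0,0]
    return np.array(m["eye"]),np.array(m["rotation"])@np.array([p[0],-p[1],-1])
def on(m,u,v,z):
    e,d=ray(m,u,v); return e+d*(z-e[2])/d[2]
def proj(m,P):
    f=192/np.tan(np.radians(m["fovy"])/2)
    c=np.array(m["rotation"]).T@(np.array(P,float)-np.array(m["eye"]))
    x,y=c[0]/-c[2],-c[1]/-c[2]; s=1+m["k1"]*(x*x+y*y)
    return np.array([f*x*s+m["cx"],f*y*s+m["cy"]])
E
python3 - <<'E'
from h import *
for n in("top","side"):
    i=manip.snapshot(n); cv2.imwrite(f"pics/{n}0.png",i); print(n,manip.camera_model(n))
print(manip.read_state())
a=cv2.imread("pics/top0.png");b=cv2.imread("pics/side0.png")
cv2.imwrite("pics/top0b.png",cv2.resize(a,(800,600),interpolation=cv2.INTER_CUBIC))
cv2.imwrite("pics/side0b.png",cv2.resize(b,(800,600),interpolation=cv2.INTER_CUBIC))
E
```

```text
top {'fovy': 55.36784655876642, 'cx': 247.93455922987934, 'cy': 193.43432929456017, 'k1': -0.11507219132583164, 'eye': array([491.28983724, -86.09712519, 746.96285569]), 'rotation': array([ 0.05424564, -0.04856514, -1.55543582])}
side {'fovy': 43.06071760778909, 'cx': 256.1695821475651, 'cy': 191.4982683834228, 'k1': 0.031215000617883366, 'eye': array([ 243.03101793, -732.92684126,  685.25698467]), 'rotation': array([ 0.86622799, -0.18385696, -0.39175608])}
{'clock': 0.1, 'q': array([ 1.21930967,  0.60005659, -0.00254272,  1.60003761,  0.00182534,
        0.94287189, -0.07979484]), 'joint_vel': array([ 0.00128123, -0.00257256,  0.00040625, -0.00250476,  0.00087819,
       -0.00011405, -0.00102296]), 'effort': array([ 5.10749829e-03, -7.66560245e+01,  1.50132772e+00, -2.52936494e+01,
       -5.24560211e-02,  1.36375704e-02,  5.62228450e-06]), 'ee_pos': array([ 196.58854171, -697.39957545,  217.84242428]), 'eef_rot': array([-0.28725846,  2.07586612, -2.07308003]), 'wrist_force': array([-0.16534211, -0.46498836,  0.13196723]), 'torque': array([ 0.01852876,  0.05029111, -0.01539047]), 'finger_gap': 1.0016241142656155}
```

View pics/top0b.png

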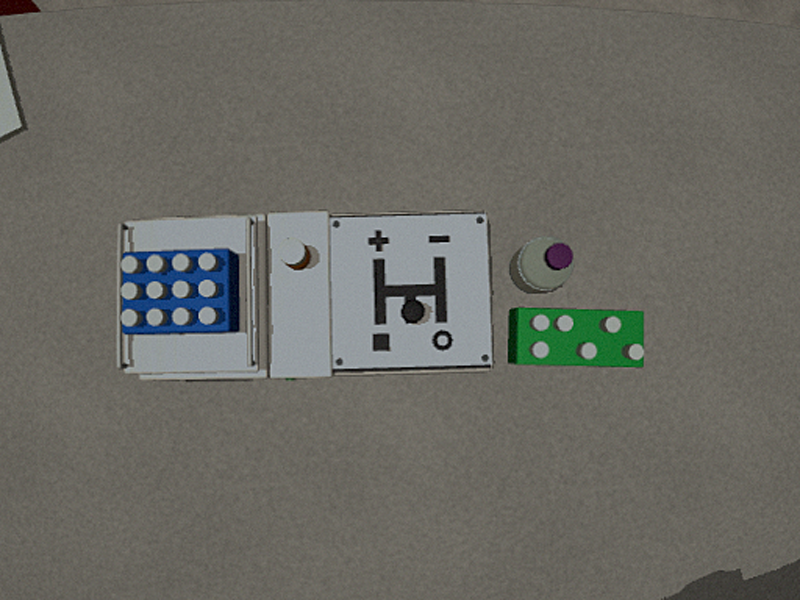

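View pics/side0b.png

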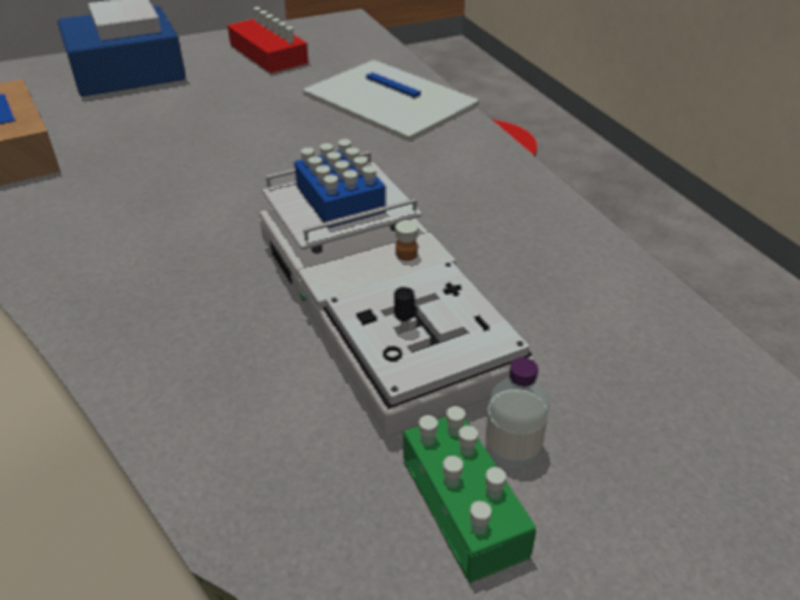

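The top view has world +x up and +y left. The ring is at the near-right corner (-x, -y), at about (442,340) in the zoomed picture. The other marks are the cross (378,240), bar (439,239) and square (381,342), and the knob is at (413,310) in the parking slot. The side view agrees.

```bash
sed -i 's/np.array(m\["rotation"\])/cv2.Rodrigues(np.array(m["rotation"]))[0]/g' h.py; cat > meas.py <<'E'
from h import *
i=cv2.imread("pics/top0.png"); m=manip.camera_model("top")
s=0.64
def cen(u,v,thr=75,r=13):
    u,v=int(u*s),int(v*s)
    g=cv2.cvtColor(i[v-r:v+r+1,u-r:u+r+1],cv2.COLOR_BGR2GRAY)
    n,l,st,c=cv2.connectedComponentsWithStats((g<thr).astype(np.uint8))
    k=1+np.argmin(np.hypot(*(c[1:]-r).T)+100*(st[1:,4]<25)); return c[k]+[u-r,v-r],st[k,4]
P={}
for n,u,v in(("ring",442,340),("square",381,342),("cross",378,240),("bar",439,239)):
    c,a=cen(u,v); P[n]=on(m,*c,78); print(n,c,a,P[n].round(1))
g=sum(P.values())/4; x=(P["cross"]+P["bar"]-P["ring"]-P["square"]); y=(P["cross"]+P["square"]-P["bar"]-P["ring"])
print("gate",g.round(1),"heading",np.arctan2(x[1],x[0]),np.arctan2(-y[0],y[1]),np.linalg.norm(x)/2,np.linalg.norm(y)/2)
c,a=cen(413,310,45,16); print("knob",c,a,on(m,*c,126).round(1))
th=np.arctan2(x[1]-y[0],x[0]+y[1]); R=np.array([[np.cos(th),-np.sin(th)],[np.sin(th),np.cos(th)]])
for q in((-34,0),(0,0),(0,-36),(-34,-36)): print(q,(g[:2]+R@q).round(1))
print("cap/bottle",on(m,545*s,265*s,70).round(),"jar",on(m,293*s,252*s,118).round())
print(cv2.Rodrigues(manip.read_state()["eef_rot"])[0].round(3))
E
python3 meas.py
```

```text
ring [282.75581395 217.38372093] 86 [ 492.3 -147.6   78. ]
square [243.50980392 218.60784314] 102 [489.1 -76.   78. ]
cross [241.8375 153.825 ] 80 [608.4 -71.   78. ]
bar [280.88235294 152.50980392] 51 [ 611.9 -143.1   78. ]
gate [ 550.4 -109.4   78. ] heading 0.039333883100068 0.04734174277883389 119.56867983365602 71.97328241802215
knob [265.00904977 191.58823529] 442 [ 535.6 -112.5  126. ]
(-34, 0) [ 516.5 -110.9]
(0, 0) [ 550.4 -109.4]
(0, -36) [ 551.9 -145.4]
(-34, -36) [ 518.  -146.8]
cap/bottle [ 583. -272.   70.] jar [587.  22. 118.]
[[-0.962 -0.001  0.271]
 [-0.271  0.001 -0.962]
 [ 0.    -1.    -0.001]]
```

Call:
{"api": "jog_arm", "payload": {
  "targets": [
    {"slide": [0.09,0.19,0.0],"turn": -0.08,"grip": 0},
    {"slide": [0.28,0.585,0.0],"turn": -0.23,"grip": 0},
    {"slide": [0.28,0.585,0.0],"turn": -0.23,"grip": 0},
    {"slide": [0.28,0.585,0.0],"turn": -0.23,"grip": 0},
    {"slide": [0.28,0.585,0.0],"turn": -0.23,"grip": 0},
    {"slide": [0.28,0.585,0.0],"turn": -0.23,"grip": 0},
    {"slide": [0.28,0.585,0.0],"turn": -0.23,"grip": 0},
    {"slide": [0.28,0.585,0.0],"turn": -0.23,"grip": 0},
    {"slide": [0.28,0.585,0.0],"turn": -0.23,"grip": 0},
    {"slide": [0.28,0.585,0.0],"turn": -0.23,"grip": 0},
    {"slide": [0.28,0.585,0.0],"turn": -0.23,"grip": 0},
    {"slide": [0.28,0.585,0.0],"turn": -0.23,"grip": 0},
    {"slide": [0.28,0.585,0.0],"turn": -0.23,"grip": 0},
    {"slide": [0.28,0.585,0.0],"turn": -0.23,"grip": 0},
    {"slide": [0.28,0.585,0.0],"turn": -0.23,"grip": 0},
    {"slide": [0.28,0.585,0.0],"turn": -0.23,"grip": 0},
    {"slide": [0.28,0.585,0.0],"turn": -0.23,"grip": 0},
    {"slide": [0.28,0.585,0.0],"turn": -0.23,"grip": 0},
    {"slide": [0.28,0.585,0.0],"turn": -0.23,"grip": 0},
    {"slide": [0.28,0.585,0.0],"turn": -0.23,"grip": 0}
  ]
}}

```text
clock: 1.77
ee_pos: [476.0, -114.1, 218.5]
eef_rot: [-0.048, 2.2, -2.201]
wrist_force: [-0.4, -0.1, -0.5]
finger_gap: 0.002
```

Call:
{"api": "jog_arm", "payload": {
  "targets": [
    {"slide": [0,0,-0.03]},
    {"slide": [0,0,-0.06]},
    {"slide": [0,0,-0.09]},
    {"slide": [0,0,-0.105]},
    {"slide": [0,0,-0.113]},
    {"slide": [0,0,-0.113]},
    {"slide": [0,0,-0.113]}
  ]
}}

```text
$.targets[0]: bad value
```

```bash
cat > look.py <<'E'
import sys
from h import *
n=sys.argv[1]
out=[]
for c in ("top","side"):
    m=manip.camera_model(c); i=manip.snapshot(c); cv2.imwrite(f"pics/{c}{n}.png",i)
    u,v=proj(m,(540,-112,100)).astype(int); r=62 if c=="top" else 50
    a=max(0,v-r);b=max(0,u-r)
    out.append(cv2.resize(i[a:a+2*r,b:b+2*r],(400,400),interpolation=cv2.INTER_CUBIC)); print(c,"crop col,row",b,a,"scale",400/(2*r))
cv2.imwrite(f"pics/look{n}.png",np.hstack(out)); s=manip.read_state()
print(s["clock"],s["ee_pos"].round(1),s["wrist_force"].round(1))
E
python3 look.py 1
```

```text
top crop col,row 202 128 scale 3.225806451612903
side crop col,row 216 148 scale 4.0
1.8667 [ 476.1 -114.2  218.6] [ 0.5 -1.5 -0.6]
```

View pics/look1.png

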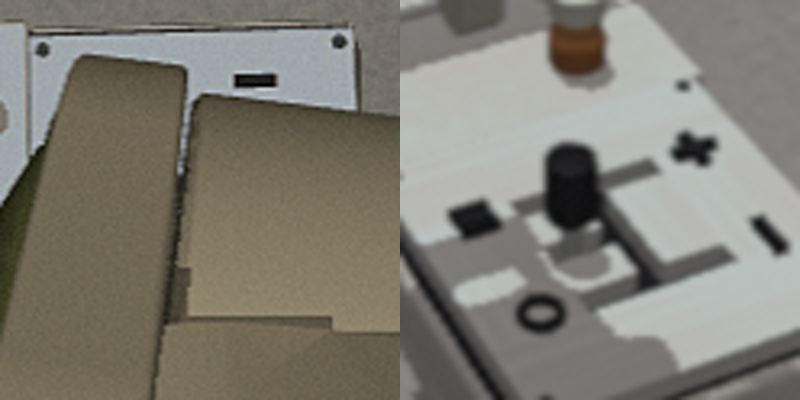

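The descent was refused because every field is required in each row. The arm hides the top view, but the side view shows the lever clearly at about (358,186) px, still parked. I'll resend the descent with full rows.

Call:
{"api": "jog_arm", "payload": {
  "targets": [
    {"slide": [0,0,-0.03],"turn": 0,"grip": 0},
    {"slide": [0,0,-0.06],"turn": 0,"grip": 0},
    {"slide": [0,0,-0.09],"turn": 0,"grip": 0},
    {"slide": [0,0,-0.105],"turn": 0,"grip": 0},
    {"slide": [0,0,-0.113],"turn": 0,"grip": 0},
    {"slide": [0,0,-0.113],"turn": 0,"grip": 0},
    {"slide": [0,0,-0.113],"turn": 0,"grip": 0}
  ]
}}

```text
clock: 2.45
ee_pos: [476.7, -113.4, 105.9]
eef_rot: [-0.049, 2.199, -2.2]
wrist_force: [0.3, -0.3, 0.3]
finger_gap: 0.006
```

```bash
cat >> look.py <<'E'
# knob from side view: dark column's centre, cast to mid-height plane (z=112)
m=manip.camera_model("side"); i=cv2.imread(f"pics/side{n}.png"); g=cv2.cvtColor(i,cv2.COLOR_BGR2GRAY)
u,v=proj(m,(540,-112,100)).astype(int)
k,l,st,c=cv2.connectedComponentsWithStats((g[v-45:v+45,u-45:u+45]<48).astype(np.uint8))
th=0.043;R=np.array([[np.cos(th),-np.sin(th)],[np.sin(th),np.cos(th)]])
for a,b in zip(st[1:],c[1:]):
    if a[4]>70:
        p=on(m,b[0]+u-45,b[1]+v-45,112)[:2]; print("dark",a[4],(b+[u-45,v-45]).round(1),p.round(1),"local",(R.T@(p-[550.4,-109.4])).round(1))
E
python3 look.py 2
```

```text
top crop col,row 202 128 scale 3.225806451612903
side crop col,row 216 148 scale 4.0
2.55 [ 477.3 -113.2  106.7] [0.1 0.9 0.3]
dark 1325 [246.6 168.9] [535.8 -29.2] local [-11.2  80.8]
dark 155 [263.6 203. ] [ 523.7 -135.3] local [-27.8 -24.8]
```

View pics/look2.png

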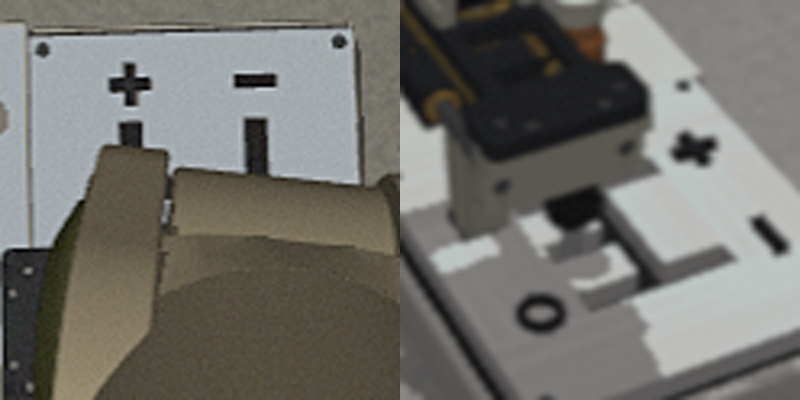

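Call:
{"api": "jog_arm", "payload": {
  "targets": [
    {"slide": [0.004,0,0],"turn": 0,"grip": 0},
    {"slide": [0.008,0,0],"turn": 0,"grip": 0},
    {"slide": [0.012,0.001,0],"turn": 0,"grip": 0},
    {"slide": [0.015,0.001,0],"turn": 0,"grip": 0},
    {"slide": [0.018,0.001,0],"turn": 0,"grip": 0},
    {"slide": [0.021,0.001,0],"turn": 0,"grip": 0},
    {"slide": [0.024,0.001,0],"turn": 0,"grip": 0},
    {"slide": [0.027,0.001,0],"turn": 0,"grip": 0},
    {"slide": [0.03,0.001,0],"turn": 0,"grip": 0},
    {"slide": [0.033,0.001,0],"turn": 0,"grip": 0},
    {"slide": [0.036,0.002,0],"turn": 0,"grip": 0},
    {"slide": [0.039,0.002,0],"turn": 0,"grip": 0},
    {"slide": [0.042,0.002,0],"turn": 0,"grip": 0}
  ]
}}

```text
clock: 3.63
ee_pos: [518.8, -110.9, 105.5]
eef_rot: [-0.05, 2.199, -2.199]
wrist_force: [-1.8, -0.3, -0.1]
finger_gap: 0.004
```

Call:
{"api": "jog_arm", "payload": {
  "targets": [
    {"slide": [0.002,0,0],"turn": 0,"grip": 0},
    {"slide": [0.004,0,0],"turn": 0,"grip": 0},
    {"slide": [0.006,0,0],"turn": 0,"grip": 0}
  ]
}}

```text
clock: 3.88
ee_pos: [524.8, -110.8, 105.5]
eef_rot: [-0.05, 2.199, -2.199]
wrist_force: [-2.5, -0.3, -0.4]
finger_gap: 0.004
```

```bash
python3 look.py 3
```

```text
top crop col,row 202 128 scale 3.225806451612903
side crop col,row 216 148 scale 4.0
3.9833 [ 525.1 -110.7  105.6] [-2.  -0.8 -0.8]
dark 1130 [272.2 163.3] [589.5 -33. ] local [42.3 74.7]
dark 79 [270.1 196.7] [ 541.8 -124.1] local [ -9.3 -14.3]
```

View pics/look3.png

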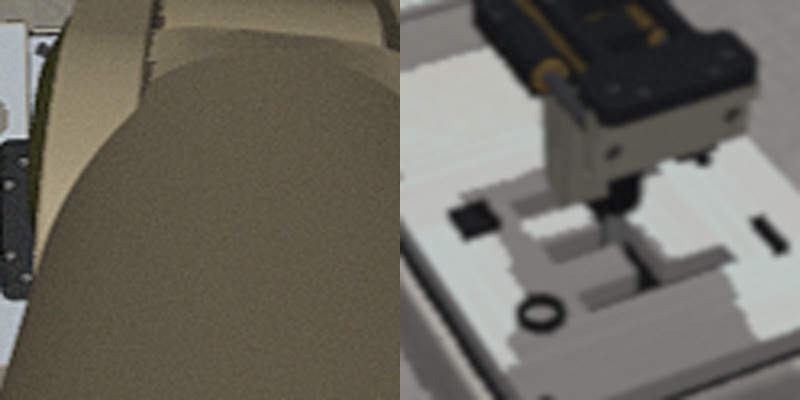

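The lever stem, at about (368,207) px, is almost into the cross channel. The pushing force is still about 2 N, so I'll keep going in 1 mm steps until the channel wall stops it.

Call:
{"api": "jog_arm", "payload": {
  "targets": [
    {"slide": [0.001,0,0],"turn": 0,"grip": 0},
    {"slide": [0.002,0,0],"turn": 0,"grip": 0},
    {"slide": [0.003,0,0],"turn": 0,"grip": 0}
  ]
}}

```text
clock: 4.23
ee_pos: [527.6, -110.7, 105.6]
eef_rot: [-0.05, 2.199, -2.199]
wrist_force: [-1.1, 1.0, -0.3]
finger_gap: 0.006
```

Call:
{"api": "jog_arm", "payload": {
  "targets": [
    {"slide": [0.001,0,0],"turn": 0,"grip": 0},
    {"slide": [0.002,0,0],"turn": 0,"grip": 0}
  ]
}}

```text
clock: 4.4
ee_pos: [529.7, -110.7, 105.6]
eef_rot: [-0.05, 2.199, -2.199]
wrist_force: [-2.1, 0.5, -1.1]
finger_gap: 0.008
```

Call:
{"api": "jog_arm", "payload": {
  "targets": [
    {"slide": [0.001,0,0],"turn": 0,"grip": 0},
    {"slide": [0.001,0,0],"turn": 0,"grip": 0}
  ]
}}

```text
clock: 4.57
ee_pos: [530.8, -110.7, 105.6]
eef_rot: [-0.05, 2.199, -2.199]
wrist_force: [-1.9, 0.2, -0.8]
finger_gap: 0.002
```

Call:
{"api": "jog_arm", "payload": {
  "targets": [
    {"slide": [0.001,0,0],"turn": 0,"grip": 0},
    {"slide": [0.001,0,0],"turn": 0,"grip": 0}
  ]
}}

```text
clock: 4.73
ee_pos: [531.1, -110.7, 105.5]
eef_rot: [-0.051, 2.2, -2.199]
wrist_force: [-3.8, 1.0, 0.3]
finger_gap: 0.003
```

Call:
{"api": "jog_arm", "payload": {
  "targets": [
    {"slide": [-0.01,0,0],"turn": 0,"grip": 0},
    {"slide": [-0.022,-0.001,0],"turn": 0,"grip": 0},
    {"slide": [-0.023,0.02,0],"turn": 0,"grip": 0},
    {"slide": [-0.024,0.045,0],"turn": 0,"grip": 0},
    {"slide": [-0.024,0.045,0],"turn": 0,"grip": 0},
    {"slide": [-0.005,0.046,0],"turn": 0,"grip": 0},
    {"slide": [0.018,0.047,0],"turn": 0,"grip": 0},
    {"slide": [0.018,0.047,0],"turn": 0,"grip": 0},
    {"slide": [0.018,0.047,0],"turn": 0,"grip": 0}
  ]
}}

```text
clock: 5.48
ee_pos: [551.0, -64.0, 105.8]
eef_rot: [-0.047, 2.197, -2.198]
wrist_force: [-0.8, 1.2, 0.3]
finger_gap: 0.001
```

```bash
python3 look.py 4
```

```text
top crop col,row 202 128 scale 3.225806451612903
side crop col,row 216 148 scale 4.0
5.5833 [549.  -64.3 105.6] [-0.5 -0.3 -0.7]
dark 109 [274.2 154.8] [605.7  -8.2] local [59.6 98.7]
dark 256 [271.3 191.6] [ 550.  -111.7] local [-0.5 -2.3]
```

View pics/look4.png

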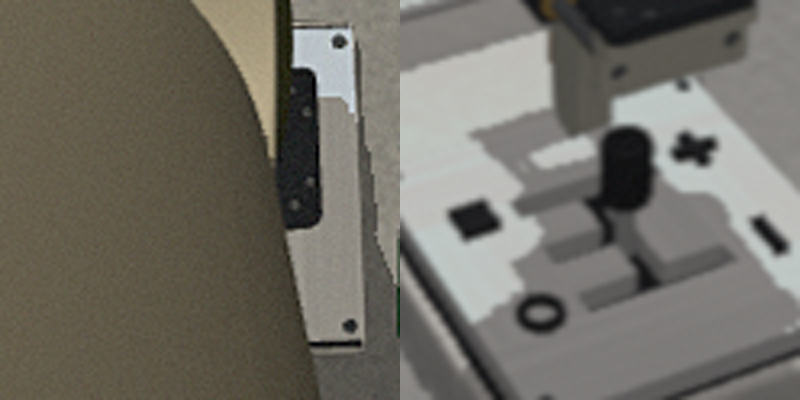

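The lever stands in the cross channel, measured near local (-0.5, -2), with the finger tip behind it on its +y side at about (360,178) px. Next is the push along -y.

Call:
{"api": "jog_arm", "payload": {
  "targets": [
    {"slide": [0,-0.004,0],"turn": 0,"grip": 0},
    {"slide": [0,-0.008,0],"turn": 0,"grip": 0},
    {"slide": [0.001,-0.012,0],"turn": 0,"grip": 0},
    {"slide": [0.001,-0.015,0],"turn": 0,"grip": 0},
    {"slide": [0.001,-0.018,0],"turn": 0,"grip": 0},
    {"slide": [0.001,-0.021,0],"turn": 0,"grip": 0},
    {"slide": [0.001,-0.024,0],"turn": 0,"grip": 0},
    {"slide": [0.001,-0.027,0],"turn": 0,"grip": 0},
    {"slide": [0.001,-0.03,0],"turn": 0,"grip": 0},
    {"slide": [0.001,-0.033,0],"turn": 0,"grip": 0},
    {"slide": [0.002,-0.036,0],"turn": 0,"grip": 0},
    {"slide": [0.002,-0.039,0],"turn": 0,"grip": 0},
    {"slide": [0.002,-0.042,0],"turn": 0,"grip": 0}
  ]
}}

```text
clock: 6.67
ee_pos: [551.7, -106.1, 105.6]
eef_rot: [-0.049, 2.199, -2.199]
wrist_force: [-0.3, 2.3, 1.4]
finger_gap: 0.007
```

Call:
{"api": "jog_arm", "payload": {
  "targets": [
    {"slide": [0,-0.002,0],"turn": 0,"grip": 0},
    {"slide": [0,-0.004,0],"turn": 0,"grip": 0},
    {"slide": [0,-0.005,0],"turn": 0,"grip": 0}
  ]
}}

```text
clock: 6.92
ee_pos: [551.8, -111.2, 105.6]
eef_rot: [-0.049, 2.199, -2.199]
wrist_force: [0.5, 3.0, 0.6]
finger_gap: 0.004
```

```bash
python3 look.py 5
```

```text
top crop col,row 202 128 scale 3.225806451612903
side crop col,row 216 148 scale 4.0
7.0167 [ 551.8 -111.1  105.6] [1.2 1.6 1.4]
dark 857 [285.2 161.2] [616.3 -37.2] local [69.  69.3]
dark 290 [277.9 201. ] [ 549.5 -140.8] local [ -2.3 -31.3]
```

View pics/look5.png

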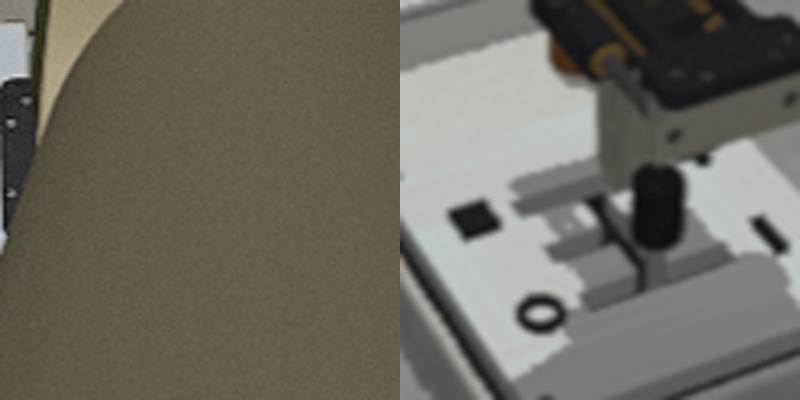

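The lever is at about local y -32, with its stem near (380,215) px. It needs about 4 mm more to line up with the corner slot.

Call:
{"api": "jog_arm", "payload": {
  "targets": [
    {"slide": [0,-0.0015,0],"turn": 0,"grip": 0},
    {"slide": [0,-0.003,0],"turn": 0,"grip": 0},
    {"slide": [0,-0.004,0],"turn": 0,"grip": 0}
  ]
}}

```text
clock: 7.27
ee_pos: [551.8, -114.9, 105.6]
eef_rot: [-0.049, 2.199, -2.199]
wrist_force: [1.7, 0.8, 1.2]
finger_gap: 0.004
```

Call:
{"api": "jog_arm", "payload": {
  "targets": [
    {"slide": [0,-0.001,0],"turn": 0,"grip": 0},
    {"slide": [0,-0.001,0],"turn": 0,"grip": 0}
  ]
}}

```text
clock: 7.43
ee_pos: [551.8, -116.0, 105.6]
eef_rot: [-0.049, 2.199, -2.199]
wrist_force: [0.8, 1.9, 1.0]
finger_gap: 0.006
```

Call:
{"api": "jog_arm", "payload": {
  "targets": [
    {"slide": [0,-0.001,0],"turn": 0,"grip": 0},
    {"slide": [0,-0.001,0],"turn": 0,"grip": 0}
  ]
}}

```text
clock: 7.6
ee_pos: [551.8, -117.0, 105.6]
eef_rot: [-0.049, 2.199, -2.199]
wrist_force: [0.4, 2.4, 1.3]
finger_gap: 0.005
```

Call:
{"api": "jog_arm", "payload": {
  "targets": [
    {"slide": [0,-0.001,0],"turn": 0,"grip": 0},
    {"slide": [0,-0.001,0],"turn": 0,"grip": 0}
  ]
}}

```text
clock: 7.77
ee_pos: [551.8, -118.0, 105.6]
eef_rot: [-0.049, 2.199, -2.199]
wrist_force: [1.8, 1.4, 0.4]
finger_gap: 0.007
```

```bash
python3 look.py 6
```

```text
top crop col,row 202 128 scale 3.225806451612903
side crop col,row 216 148 scale 4.0
7.8667 [ 551.7 -117.9  105.6] [0.9 2.3 0.6]
dark 947 [285.5 162.4] [614.9 -41. ] local [67.4 65.5]
dark 303 [279.1 203.1] [ 549.  -146.8] local [ -3.  -37.3]
```

Call:
{"api": "jog_arm", "payload": {
  "targets": [
    {"slide": [0,-0.001,0],"turn": 0,"grip": 0},
    {"slide": [0,-0.001,0],"turn": 0,"grip": 0}
  ]
}}

```text
clock: 8.03
ee_pos: [551.7, -118.5, 105.6]
eef_rot: [-0.05, 2.199, -2.198]
wrist_force: [0.9, 3.6, 1.0]
finger_gap: 0.003
```

The lever has reached the channel's end stop. Now go around to its +x side.

Call:
{"api": "jog_arm", "payload": {
  "targets": [
    {"slide": [0,0.008,0],"turn": 0,"grip": 0},
    {"slide": [-0.001,0.014,0],"turn": 0,"grip": 0},
    {"slide": [0.018,0.015,0],"turn": 0,"grip": 0},
    {"slide": [0.037,0.016,0],"turn": 0,"grip": 0},
    {"slide": [0.037,0.016,0],"turn": 0,"grip": 0},
    {"slide": [0.038,-0.005,0],"turn": 0,"grip": 0},
    {"slide": [0.039,-0.026,0],"turn": 0,"grip": 0},
    {"slide": [0.039,-0.026,0],"turn": 0,"grip": 0},
    {"slide": [0.039,-0.026,0],"turn": 0,"grip": 0}
  ]
}}

```text
clock: 8.78
ee_pos: [589.8, -145.9, 105.4]
eef_rot: [-0.048, 2.2, -2.201]
wrist_force: [0.9, 0.5, -0.7]
finger_gap: 0.004
```

```bash
python3 look.py 7
```

```text
top crop col,row 202 128 scale 3.225806451612903
side crop col,row 216 148 scale 4.0
8.8833 [ 590.2 -143.9  105.4] [0.5 0.5 0.2]
dark 430 [296.3 160.7] [637.4 -44.6] local [89.7 61. ]
dark 301 [279.6 202.9] [ 550.  -146.7] local [ -2.  -37.2]
```

View pics/look7.png

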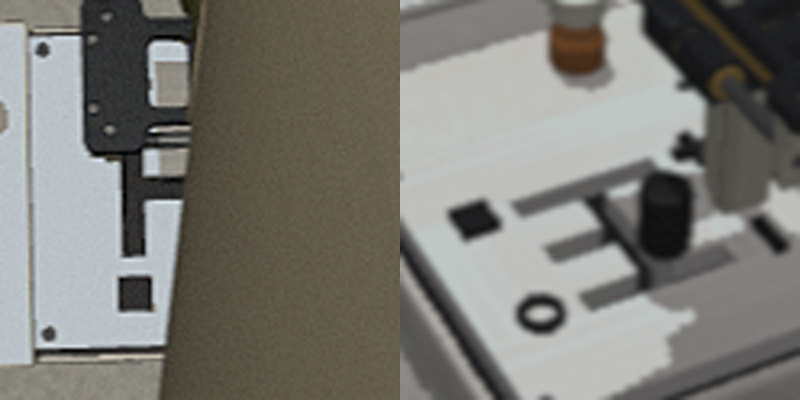

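The lever sits at the corner with its knob at (382,202) px, and the finger is on its +x side. Next is the push along -x into the ring slot.

Call:
{"api": "jog_arm", "payload": {
  "targets": [
    {"slide": [-0.005,0,0],"turn": 0,"grip": 0},
    {"slide": [-0.01,0,0],"turn": 0,"grip": 0},
    {"slide": [-0.013,-0.001,0],"turn": 0,"grip": 0},
    {"slide": [-0.016,-0.001,0],"turn": 0,"grip": 0},
    {"slide": [-0.019,-0.001,0],"turn": 0,"grip": 0},
    {"slide": [-0.022,-0.001,0],"turn": 0,"grip": 0},
    {"slide": [-0.025,-0.001,0],"turn": 0,"grip": 0},
    {"slide": [-0.028,-0.001,0],"turn": 0,"grip": 0},
    {"slide": [-0.031,-0.001,0],"turn": 0,"grip": 0},
    {"slide": [-0.034,-0.001,0],"turn": 0,"grip": 0},
    {"slide": [-0.037,-0.002,0],"turn": 0,"grip": 0},
    {"slide": [-0.04,-0.002,0],"turn": 0,"grip": 0},
    {"slide": [-0.043,-0.002,0],"turn": 0,"grip": 0},
    {"slide": [-0.045,-0.002,0],"turn": 0,"grip": 0}
  ]
}}

```text
clock: 10.05
ee_pos: [545.3, -146.7, 105.6]
eef_rot: [-0.05, 2.199, -2.199]
wrist_force: [1.4, -0.1, -1.5]
finger_gap: 0.009
```

Call:
{"api": "jog_arm", "payload": {
  "targets": [
    {"slide": [-0.0015,0,0],"turn": 0,"grip": 0},
    {"slide": [-0.003,0,0],"turn": 0,"grip": 0}
  ]
}}

```text
clock: 10.22
ee_pos: [542.6, -146.9, 105.6]
eef_rot: [-0.049, 2.199, -2.199]
wrist_force: [2.9, 0.6, -0.4]
finger_gap: 0.009
```

Call:
{"api": "jog_arm", "payload": {
  "targets": [
    {"slide": [-0.001,0,0],"turn": 0,"grip": 0},
    {"slide": [-0.002,0,0],"turn": 0,"grip": 0}
  ]
}}

```text
clock: 10.38
ee_pos: [540.7, -146.9, 105.6]
eef_rot: [-0.049, 2.199, -2.199]
wrist_force: [2.1, 0.0, -0.4]
finger_gap: 0.007
```

```bash
python3 look.py 8
```

```text
top crop col,row 202 128 scale 3.225806451612903
side crop col,row 216 148 scale 4.0
10.4833 [ 540.6 -146.9  105.6] [ 1.2 -0.4  0.1]
dark 1403 [284.  169.4] [602.  -60.4] local [53.7 46.8]
dark 292 [265.9 208.1] [ 521.7 -149.4] local [-30.4 -38.7]
```

Call:
{"api": "jog_arm", "payload": {
  "targets": [
    {"slide": [-0.001,0,0],"turn": 0,"grip": 0},
    {"slide": [-0.0015,0,0],"turn": 0,"grip": 0}
  ]
}}

```text
clock: 10.65
ee_pos: [539.8, -146.8, 105.7]
eef_rot: [-0.048, 2.198, -2.198]
wrist_force: [5.0, -0.0, -1.7]
finger_gap: 0.003
```

Call:
{"api": "jog_arm", "payload": {
  "targets": [
    {"slide": [-0.001,0,0],"turn": 0,"grip": 0},
    {"slide": [-0.001,0,0],"turn": 0,"grip": 0}
  ]
}}

```text
clock: 10.82
ee_pos: [539.6, -146.8, 105.7]
eef_rot: [-0.047, 2.197, -2.198]
wrist_force: [6.9, -0.8, -3.3]
finger_gap: 0.004
```

The end stop is reached: force rose to 6.9 N and the position has stalled. Back off, rise and clear the view.

Call:
{"api": "jog_arm", "payload": {
  "targets": [
    {"slide": [0.01,0,0],"turn": 0,"grip": 0},
    {"slide": [0.02,0,0],"turn": 0,"grip": 0},
    {"slide": [0.02,0,0.01],"turn": 0,"grip": 0},
    {"slide": [0.02,0,0.05],"turn": 0,"grip": 0},
    {"slide": [0.02,0,0.09],"turn": 0,"grip": 0},
    {"slide": [0.02,0,0.13],"turn": 0,"grip": 0},
    {"slide": [0.02,0,0.15],"turn": 0,"grip": 0},
    {"slide": [-0.34,-0.55,0.15],"turn": 0,"grip": 0},
    {"slide": [-0.34,-0.55,0.15],"turn": 0,"grip": 0},
    {"slide": [-0.34,-0.55,0.15],"turn": 0,"grip": 0},
    {"slide": [-0.34,-0.55,0.15],"turn": 0,"grip": 0},
    {"slide": [-0.34,-0.55,0.15],"turn": 0,"grip": 0},
    {"slide": [-0.34,-0.55,0.15],"turn": 0,"grip": 0},
    {"slide": [-0.34,-0.55,0.15],"turn": 0,"grip": 0},
    {"slide": [-0.34,-0.55,0.15],"turn": 0,"grip": 0},
    {"slide": [-0.34,-0.55,0.15],"turn": 0,"grip": 0},
    {"slide": [-0.34,-0.55,0.15],"turn": 0,"grip": 0},
    {"slide": [-0.34,-0.55,0.15],"turn": 0,"grip": 0},
    {"slide": [-0.34,-0.55,0.15],"turn": 0,"grip": 0},
    {"slide": [-0.34,-0.55,0.15],"turn": 0,"grip": 0}
  ]
}}

```text
clock: 12.48
ee_pos: [259.8, -601.1, 256.3]
eef_rot: [-0.05, 2.2, -2.198]
wrist_force: [1.8, -0.7, -0.0]
finger_gap: 0.005
```

Call:
{"api": "jog_arm", "payload": {
  "targets": [
    {"slide": [0,-0.08,0],"turn": 0,"grip": 0},
    {"slide": [0,-0.08,0],"turn": 0,"grip": 0},
    {"slide": [0,-0.08,0],"turn": 0,"grip": 0},
    {"slide": [0,-0.08,0],"turn": 0,"grip": 0}
  ]
}}

```text
clock: 12.82
ee_pos: [260.3, -681.1, 255.0]
eef_rot: [-0.048, 2.202, -2.199]
wrist_force: [0.5, 0.4, -0.6]
finger_gap: 0.006
```

```bash
python3 look.py 9; python3 - <<'E'
from h import *
for c in("top","side"):
    a=cv2.imread(f"pics/{c}0.png").astype(int);b=cv2.imread(f"pics/{c}9.png").astype(int)
    d=(abs(a-b).max(2)>45).astype(np.uint8)
    n,l,s,ce=cv2.connectedComponentsWithStats(cv2.morphologyEx(d,cv2.MORPH_OPEN,np.ones((2,2),np.uint8)))
    print(c,[(x[4],y.round()) for x,y in zip(s[1:],ce[1:]) if x[4]>15])
E
```

```text
top crop col,row 202 128 scale 3.225806451612903
side crop col,row 216 148 scale 4.0
12.9167 [ 261.6 -679.   255.5] [-0.  -0.2  0.6]
top [(np.int32(116), array([271., 201.])), (np.int32(27), array([259., 200.])), (np.int32(162), array([289., 204.]))]
side [(np.int32(8724), array([105.,  25.])), (np.int32(464), array([79.,  7.])), (np.int32(4403), array([403.,  91.])), (np.int32(55), array([286.,  29.])), (np.int32(27419), array([236., 145.])), (np.int32(20), array([17., 62.])), (np.int32(1612), array([16., 96.])), (np.int32(38), array([258., 145.])), (np.int32(247), array([261., 159.])), (np.int32(86), array([181., 170.])), (np.int32(19), array([204., 160.])), (np.int32(496), array([265., 179.])), (np.int32(28), array([296., 180.])), (np.int32(20), array([217., 183.])), (np.int32(10209), array([291., 290.])), (np.int32(310), array([292., 194.])), (np.int32(754), array([267., 204.])), (np.int32(95), array([278., 202.])), (np.int32(95), array([235., 204.])), (np.int32(47), array([309., 207.])), (np.int32(269), array([234., 217.])), (np.int32(694), array([306., 220.])), (np.int32(88), array([252., 227.])), (np.int32(35), array([252., 238.])), (np.int32(48), array([290., 297.])), (np.int32(60), array([318., 305.])), (np.int32(78), array([308., 327.])), (np.int32(86), array([139., 378.]))]
```

View pics/look9.png

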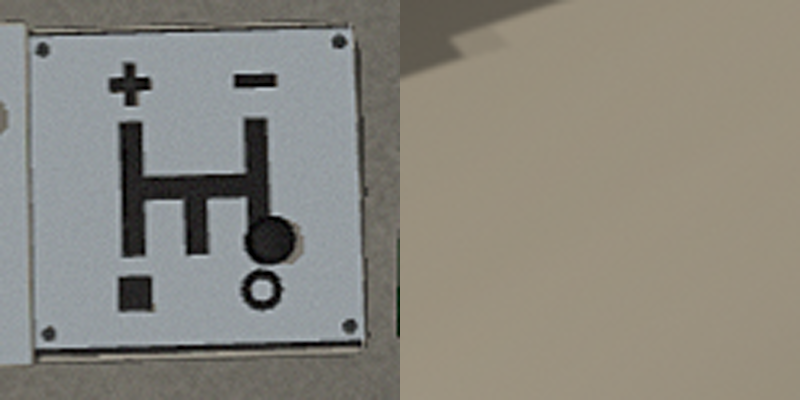

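The top view shows the knob at the end of the ring slot, at about (286,202) px, with the ring just beyond it. In the top view only the lever and its shadow have changed. Next is a numeric check of the distance.

```bash
python3 - <<'E'
from h import *
m=manip.camera_model("top"); i=cv2.imread("pics/top9.png"); g=cv2.cvtColor(i,cv2.COLOR_BGR2GRAY)
b=(g[185:222,265:305]<40).astype(np.uint8); b=cv2.morphologyEx(b,cv2.MORPH_OPEN,cv2.getStructuringElement(2,(9,9)))
n,l,s,c=cv2.connectedComponentsWithStats(b); k=1+np.argmax(s[1:,4]); p=c[k]+[265,185]
ring=on(m,282.76,217.38,78)
for z in(120,126,130):
    q=on(m,*p,z); print(z,p.round(1),s[k],q.round(1),"to ring",np.hypot(*(q-ring)[:2]).round(1))
print("expected px home", proj(m,(518,-146.8,126)).round(1))
E
```

```text
Traceback (most recent call last):
ValueError: attempt to get argmax of an empty sequence
```

```bash
python3 - <<'E'
from h import *
m=manip.camera_model("top"); ring=on(m,282.76,217.38,78)
for f,r0,c0 in(("top9",185,265),("top0",180,245)):
    g=cv2.cvtColor(cv2.imread(f"pics/{f}.png"),cv2.COLOR_BGR2GRAY)
    b=cv2.morphologyEx((g[r0:r0+37,c0:c0+40]<65).astype(np.uint8),cv2.MORPH_OPEN,cv2.getStructuringElement(cv2.MORPH_ELLIPSE,(11,11)))
    n,l,s,c=cv2.connectedComponentsWithStats(b)
    for k in range(1,n):
        p=c[k]+[c0,r0]; q=on(m,*p,128); print(f,p.round(1),s[k],q.round(1),"to ring",np.hypot(*(q-ring)[:2]).round(1))
print("expected px home", proj(m,(518,-146.8,128)).round(1), "parked",proj(m,(516.5,-110.9,128)).round(1))
E
```

```text
top9 [285.1 201.7] [ 13   9  15  16 185] [ 518.8 -146.7  128. ] to ring 26.5
top0 [281.3 191.3] [ 32   0   8  26 160] [ 536.3 -140.   128. ] to ring 44.6
top0 [263.7 198.7] [ 12  11  14  16 169] [ 523.4 -110.4  128. ] to ring 48.5
expected px home [285.1 202.2] parked [264.  202.8]
```

```bash
python3 -c "
from bench import manip
print(manip.close_job())"
```

```text
the job is handed in; nothing more can be done
None
```

The lever is fully home in the ring slot, the near-right corner (-x, -y), and I have handed the job in. With the fingers shut I pushed it out of the parking slot (+x), along the cross channel to its right end (-y), then into the ring slot (-x) until it met the end stop. The highest wrist force I read was about 7 N, and I finished with the arm withdrawn and touching nothing, at about 13 s of the 51 s allowed.

- **Lever position:** the last top view puts the knob's axis 26.5 mm from the ring's centre. The limit is 30 mm, and fully home is 26 mm.
- **Loose objects:** comparing top views from before and after, only the lever and its shadow had changed around the shaker, bottle, tube rack and jar.
- **Checks that failed or disagreed:**
  - My first descent call was refused because fields were missing from its rows.
  - The arm blocked the final side view, so the end state rests on the top view alone.
  - The lever started about 27 mm into the parking slot, not at the 34 mm I had assumed. This did no harm.

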